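# Rock the stuck tally peg out of its keeper block

## Task

The pewter-grey tally peg is stuck tight in the keeper block on the lamp-room bench, its shoulders caught under two stiff brass cheeks. Take it by the handle and rock it side to side, towards one cheek and then the other, until both have given way and it frees; then lift it straight out and finish still holding it, upright and still, over the block with its foot just clear of the brass cheeks, about a finger's breadth above them. Leave everything else on the bench where it is.

Things in the scene. Friction and masses are not known exactly. Their poses are not given: they have to be found in the camera images.
- peg_grip (a point): Centre of the handle of the upright pewter-grey metal tally peg (about 0.2 kg, 97 mm tall), 77 mm above its underside. Peg's axes: x across the handle's flats, y along its width (rocking direction), z up. Handle 16 (x) by 26 (y) by 40 mm tall. Under it a neck 16 by 12 mm, 40 mm long.
- peg_foot (a point): Centre of the underside of the peg's foot; axes as for peg_grip. The foot is 24 (x) by 8 (y) mm and 11 mm tall; over it are shoulders 24 by 20 mm, 11 to 17 mm above the underside; then the neck.
- block: Green-footed keeper block the peg is stuck in, bolted down; origin at the centre of its 110 x 110 x 8 mm foot plate, on the bench; x, y as the seated peg's (yaw varies). The peg stands in a slot, its floor 8 mm above the bench, with 3.5 mm play each way in y, 1.5 mm in x. Dark outer walls to +y and -y, 38 mm out, 50 mm high. Highest are the brass cheeks, 52 mm above the bench.
- block_top (a point): Point on the block's axis level with the tops of the brass cheeks (52 mm above the bench).
- cheek_left (a joint): Outward travel (m) of the brass cheek on the block's +y side: 0 = closed, 0.5 mm from the peg's neck; 0.005 = fully out. The cheek, 34 (x) by 14 (y) mm, 28 to 52 mm above the bench, overhangs the peg's shoulder by 3.5 mm at 0. It slides only in y, stiffly (about 7 N), and stays where pushed. A straight pull does not open it; leaning the peg towards it does.
- cheek_right (a joint): The same for the cheek on the block's -y side (positive = outwards, to -y). The peg lifts out once the two travels add up to more than 7 mm (best both near 5). A lean of 0.13 to 0.17 rad of the peg about its foot puts a cheek fully out; the grip gives a little, so the hand must lean more.
- bonnet_a_c (a point): Bystander: brass safety-lamp bonnet, 68 mm across, 80 mm tall with wire loop; point on its axis 30 mm above its underside.
- bonnet_b_c (a point): Bystander: second brass bonnet, the same; point on its axis 30 mm above its underside.
- cage_c (a point): Bystander: copper gauze cage frame, 60 mm across, 100 mm tall; point on its axis 30 mm above its underside.
- tin_c (a point): Bystander: red grease tin, 60 mm across, 60 mm tall; point on its axis 30 mm above its underside.
- cup_c (a point): Bystander: open steel cup, 70 mm across, 50 mm tall; point on its axis 30 mm above its underside.
- lens_c (a point): Bystander: black and yellow cap-lamp head, 66 mm across, 44 mm tall; point on its axis 30 mm above its underside.
- brush: Bystander: cleaning brush, about 170 mm long, lying on the bench.
Mind the look-alikes: they are no part of the job. There is more than one size of the part that bears peg_grip; the job needs the larger. Leave any orange look-alike of the block alone.

How it is judged:
By the outcome, as a careful person would: the job done as asked, in the order asked, and still so for the second after the job is handed in, while the arm keeps its last pose, push and grip.
It also fails if it takes over 54 s, if anything falls off the work surface, if the arm or the gripper's body presses on something with over 40 N, if the wrist force passes 120 N, or if a joint passes its speed limit or range.

## Robot

A 6-joint arm with a two-finger parallel gripper is mounted at the origin on the work surface. World frame = base frame: x ahead of the robot, y to its left, z up, the work surface at z = 0. Lengths are in m, angles in degrees, forces in N, time in s.
With the tool pointing down it reaches from about 0.375 to 0.9 m from the base axis. Payload 3.1 kg.
Tool frame: the origin (TCP) lies midway between the tips of the shut fingers; the grasp point (between the pads) lies 19 mm behind it; z points along the fingers, y is the direction in which the jaws open and shut (so a half turn about z gives the same grasp; the last joint's range is limited). The gripper opens to 87 mm and grips with 3 to 60 N. Pads are 19 mm wide; open, the fingers measure 117 mm over their backs; the gripper's body (75 mm by 190 mm) begins 51 mm behind the grasp point.
Start: joints at [61.622, 30.224, 82.088, -0, 67.689, -10.227], TCP at [0.195, 0.594, 0.223] pointing down, gripper open.
Joint ranges: [-176.69, 176.69], [-43.24, 126.21], [12.49, 139.97], [-82, 262], [0, 151.66], [-163.58, 163.58]. Speed limits (degrees/s): [159.86, 159.86, 180, 180, 180, 180].

## Interface

Orientations are given as a 3x3 rotation matrix whose columns are the frame's x, y, z axes.
In Python, from rig import status, vision, bot, models gives the robot as it stands.
- The arm moves only by the tool send_rows, never from a script. Its argument "moves" is a list of rows, each a list of 7 numbers: the shift along the tool's x, y, z in units of 25 mm (1.0 is 25 mm), then the turn, a rotation vector about the tool's x, y, z in units of 10 degrees (1.0 is 10 degrees), then the closure, from -1 (fully open) to 1 (shut), so that 0 is half open. In form: [[dx, dy, dz, rx, ry, rz, hand], ...]. A call has 1 to 12 rows; each row shifts and turns the commanded pose from where the row before left it, along the tool's axes as they then stand; what a row does not reach is not made up. A row lasts 1/8 s, in which the tool goes at most 62.5 mm and 10.7 degrees, less where a joint would pass 70% of its speed; a pose out of reach is approached as far as the arm can. A call is refused whole if a number of a shift passes 1 or a number of a turn 1, either way. A call with a gripper value outside its range is refused whole. The fingers move at their own pace and stop on an object; the grip force is fixed at half the most. Time passes only in rows, so rows that do not move let the fingers close. It gives the time, the measured TCP pose, the force and the opening at its end, in the units of the state.
- status.read_state(): the state, without advancing time (a new reading comes with each control period).
- vision.capture(name): name is "side" or "top"; returns a dict with "img" (480x640x3 uint8, red, green, blue), "depth" (480x640 float32, m along the optical axis (not along the pixel's ray), 0 where there is no reading), "fx", "fy", "cx", "cy" (pixels), "distortion" ([k1, k2, p1, p2, k3] as OpenCV has them; the pictures are not rectified), "pose" (4x4, takes a point from camera to world coordinates). Camera axes: x right, y up, looking along -z (the intrinsics and any distortion apply to the point x, -y, -z); pixel columns grow to the right and rows downward; lengths in m; the calibration is good to about 2 mm. A picture is of the moment at which its call begins.
- bot.hand_in(): hands the job in, once; it reports no verdict.
Trained networks look in the newest picture that a camera, given by its name, has taken for a name from the list of things; names that differ only in an ending like _2 or _b are one class to them, and where a whole thing is asked for, a point or a joint stands for the part that bears it (a point fixed in the world has none). Each returns a list of dicts, best first, with "confidence" (0 to 1); they miss things now and then, are a little off and sometimes report something else, mostly with a low value. They report only what shows in the picture. A call takes as long as a camera call. They do not tell look-alikes from the thing itself.
- models.masks_of(camera, name): "mask" (480x640 bool, what is visible of it) and "extent" ([left, top, right, bottom] in pixels, round what is visible of it).
- models.landmark_of(camera, name): "point" ([column, row] in pixels: a listed point, or the origin of a listed thing).
The state is a dict: "time_s": time; "joint_positions": joint angles; "qvel": joint speeds; "tau": joint torques, N m; "position": TCP position; "tcp_rot": TCP orientation; "force": force on the tool from outside, world axes, zero at the start; "moment": the same for the moment, N m; "opening": opening from 0.0 (shut) to 1.0 (fully open).
Only numpy, scipy, OpenCV 4.12 (cv2) and the standard library are available. Lean on these libraries where they do the work, as an engineer would, in place of code of your own. Each camera call takes 0.05 s, during which the arm holds its last target.

## Working session

There is one attempt and no reset: what is moved stays moved. The work goes in short steps, Python scripts to look and compute and a tool call to move; the robot and the scene stay as the last step left them, time stands still between calls to the robot, and variables do not carry over. Pictures are saved under pics/ and viewed, and the job is handed in when it is done.

Besides the shell and the picture viewer there is one more tool, called after "Emit:" as name(argument=value, ...), one argument or row to a line, values as JSON. send_rows: Moves the arm, as the interface text tells. Its arguments: {"type":"object","properties":{"moves":{"type":"array"}},"required":["moves"]}

```bash
ls; mkdir -p pics; cat > h.py <<'E'
import numpy as np, cv2
from rig import status, vision, bot, models
def ray(c,px):
    K=np.array([[c['fx'],0,c['cx']],[0,c['fy'],c['cy']],[0,0,1]]);
    u=cv2.undistortPoints(np.array([[px]],float),K,np.array(c['distortion'],float))[0,0]
    d=np.array([u[0],-u[1],-1.0]); P=np.array(c['pose']); return P[:3,3],P[:3,:3]@d
def atz(c,px,z):
    o,d=ray(c,px); return o+d*(z-o[2])/d[2]
def atdepth(c,px):
    o,d=ray(c,px); D=c['depth'][int(round(px[1])),int(round(px[0]))]; return o+d*D
def proj(c,p):
    P=np.array(c['pose']); q=P[:3,:3].T@(np.array(p)-P[:3,3]); q=np.array([q[0],-q[1],-q[2]])
    K=np.array([[c['fx'],0,c['cx']],[0,c['fy'],c['cy']],[0,0,1]])
    return cv2.projectPoints(q.reshape(1,1,3),np.zeros(3),np.zeros(3),K,np.array(c['distortion'],float))[0][0,0]
def save(c,n): cv2.imwrite('pics/'+n+'.png',c['img'][:,:,::-1])
E
python3 - <<'E'
from h import *
np.set_printoptions(precision=4,suppress=True)
for cam in ['top','side']:
    c=vision.capture(cam); save(c,cam+'0'); print(cam,np.array(c['pose']),c['fx'],c['distortion'])
    for n in ['peg_grip','peg_foot','block','block_top','cheek_left']:
        for r in models.landmark_of(cam,n) if n!='cheek_left' else []:
            print(n,np.round(r['point'],1),round(r['confidence'],2),atdepth(c,r['point']))
        if n in('block','peg_grip','cheek_left'):
          for r in models.masks_of(cam,n): print('mask',n,r['extent'],round(r['confidence'],2))
E
```

```text
pics
top [[-0.0042  0.9945 -0.105   0.4478]
 [-1.     -0.0034  0.008   0.0489]
 [ 0.0076  0.105   0.9944  0.9776]
 [ 0.      0.      0.      1.    ]] 488.8136383621332 [0.0327 0.     0.     0.     0.    ]
peg_grip [439.1 284.6] 0.63 [ 0.45   -0.1866  0.0716]
peg_grip [387.7 258.7] 0.54 [ 0.4962 -0.0878  0.1045]
mask peg_grip [424.9, 276.5, 443.6, 287.7] 0.64
mask peg_grip [379.3, 254.1, 395.8, 268.0] 0.51
peg_foot [377.8 259.6] 0.63 [ 0.4959 -0.0731  0.0822]
peg_foot [426.  281.1] 0.42 [ 0.4572 -0.1787  0.003 ]
block [295.  241.1] 0.68 [0.5373 0.0811 0.0078]
block [381.5 262.2] 0.62 [ 0.4908 -0.079   0.0877]
mask block [259.8, 208.7, 329.0, 274.5] 0.81
mask block [353.4, 232.6, 406.5, 288.5] 0.73
block_top [379.8 258.6] 0.95 [ 0.4965 -0.0738  0.1036]
block_top [293.6 237.4] 0.64 [0.5449 0.084  0.0061]
mask cheek_left [370.5, 251.0, 380.6, 268.6] 0.65
mask cheek_left [283.3, 228.1, 293.0, 245.8] 0.48
side [[ 0.6982  0.5678 -0.4361  0.1248]
 [-0.7159  0.5491 -0.4312 -0.3938]
 [-0.0053  0.6132  0.7899  0.8816]
 [ 0.      0.      0.      1.    ]] 539.9585046772739 [-0.097  0.     0.     0.     0.   ]
peg_grip [343.7 301.2] 0.9 [ 0.4916 -0.088   0.104 ]
peg_grip [370.5 366.3] 0.58 [ 0.4479 -0.1892  0.0681]
mask peg_grip [336.2, 290.5, 354.9, 322.7] 0.77
mask peg_grip [223.5, 173.6, 256.1, 211.3] 0.18
peg_foot [345.2 323.2] 0.88 [ 0.4853 -0.0997  0.0513]
peg_foot [365.2 377. ] 0.59 [ 0.449  -0.1817  0.0119]
block [342.1 324.7] 0.81 [ 0.4843 -0.0937  0.0399]
block [293.8 260.9] 0.71 [0.5238 0.0698 0.0352]
mask block [256.8, 229.9, 334.0, 295.2] 0.93
mask block [301.2, 293.8, 385.2, 361.3] 0.68
mask block [223.3, 174.8, 256.2, 211.8] 0.64
block_top [344.1 307.7] 0.86 [ 0.4922 -0.0893  0.0836]
block_top [292.9 247.9] 0.68 [0.5437 0.0928 0.0368]
block_top [406.7 427.2] 0.36 [ 0.4185 -0.2927  0.0447]
mask cheek_left [281.0, 236.4, 300.5, 255.2] 0.65
```

View pics/top0.png

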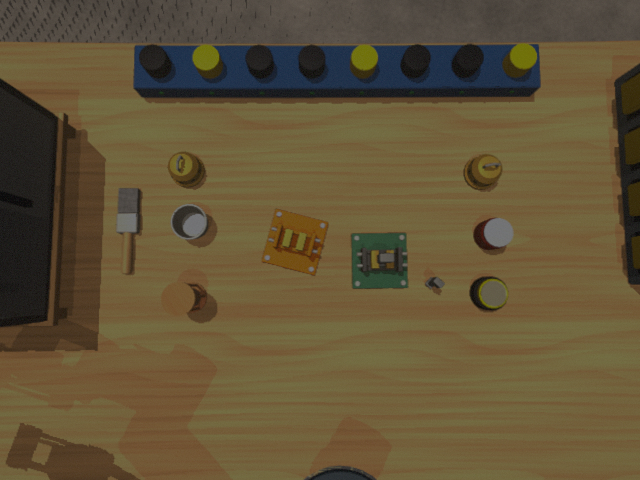

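View pics/side0.png

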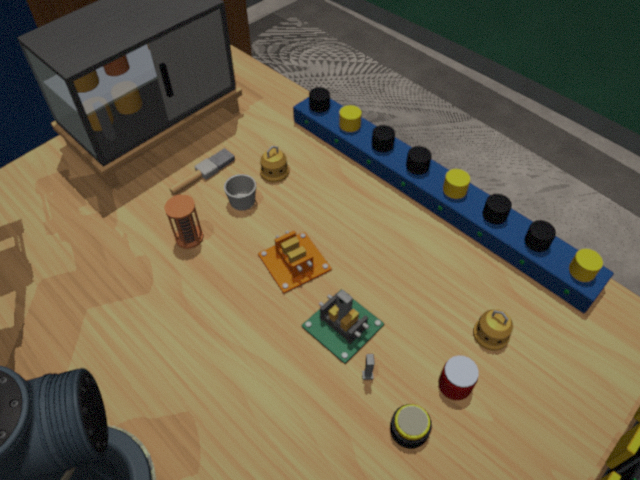

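The top view shows these candidates:
- The peg in the green block, at about (388,258).
- A smaller loose peg, at about (436,283).
- An orange look-alike block with no peg, at about (295,241).

I choose the peg in the green block and will check it in a close crop.

```bash
python3 - <<'E'
from h import *
np.set_printoptions(precision=4,suppress=True)
t=vision.capture('top'); s=vision.capture('side')
a=cv2.resize(t['img'][222:302,340:450],None,fx=7,fy=7,interpolation=cv2.INTER_CUBIC)
b=cv2.resize(s['img'][280:390,290:400],None,fx=5,fy=5,interpolation=cv2.INTER_CUBIC)
cv2.imwrite('pics/ct.png',a[:,:,::-1]);cv2.imwrite('pics/cs.png',b[:,:,::-1])
# green plate fit
for n,c in(('t',t),('s',s)):
    hsv=cv2.cvtColor(c['img'],cv2.COLOR_RGB2HSV)
    m=cv2.inRange(hsv,(55,80,30),(90,255,255)); 
    m[:, :]=m; k,l,st,ce=cv2.connectedComponentsWithStats(m)
    x0,x1,y0,y1=(340,420,222,300) if n=='t' else (290,395,285,370)
    w=np.zeros_like(m); w[y0:y1,x0:x1]=m[y0:y1,x0:x1]
    ys,xs=np.nonzero(w)
    P=np.array([atz(c,(x,y),0.008)[:2] for x,y in zip(xs,ys)])
    r=cv2.minAreaRect((P*1000).astype(np.float32)); print(n,len(xs),r)
    print(cv2.boxPoints(r))
E
```

```text
t 1515 ((498.39447021484375, -85.41207885742188), (106.52546691894531, 105.14093017578125), 89.80554962158203)
[[ 445.6436 -138.4961]
 [ 550.7838 -138.8529]
 [ 551.1454  -32.3281]
 [ 446.0051  -31.9712]]
s 1465 ((498.4956359863281, -82.89067840576172), (107.26372528076172, 106.90143585205078), 0.24696165323257446)
[[ 444.6339  -29.6716]
 [ 445.0947 -136.5721]
 [ 552.3574 -136.1097]
 [ 551.8966  -29.2093]]
```

View pics/ct.png

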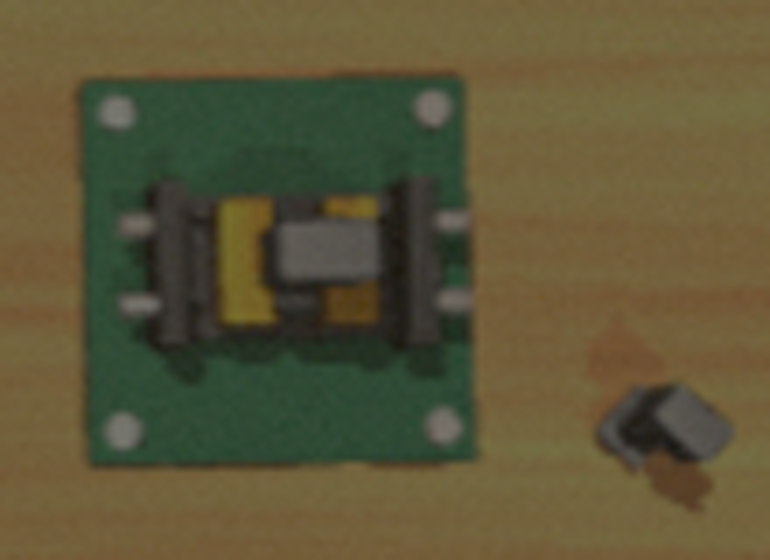

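View pics/cs.png

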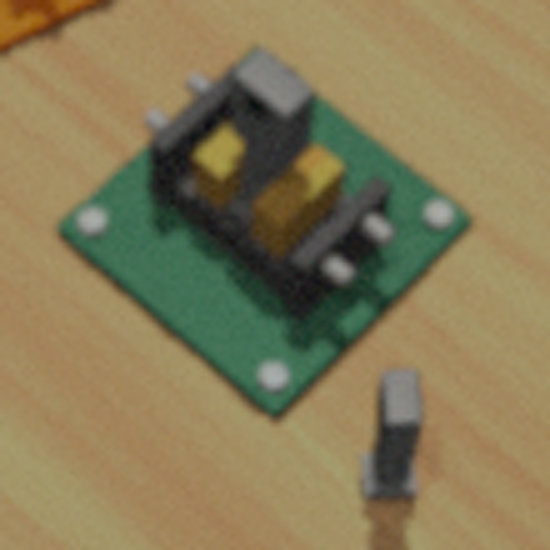

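```bash
python3 - <<'E'
from h import *
np.set_printoptions(precision=4,suppress=True)
t=vision.capture('top'); s=vision.capture('side')
print('pegtop T',atz(t,(386.4,257.4),0.105), atdepth(t,(386.4,257.4)))
print('pegtop S',atz(s,(290+272/5-.5,280+83/5-.5),0.105), atdepth(s,(344,296)))
b=[0.4985,-0.084]
for z in(0.008,0.052,0.105): print(z,proj(t,b+[z]),proj(s,b+[z]))
# plate from depth of bolts edges; yaw from handle edges & walls
e1=[atz(t,(340+x/7,222+y/7),0.05) for x,y in((172,180),(172,345),(420,180),(424,345))]
print(np.array(e1))
# all peg-top depth points
o=t['depth'];
for c in(t,s):
    pts=[]
    rng=[(x,y) for x in range(372,402) for y in range(245,272)] if c is t else [(x,y) for x in range(330,362) for y in range(285,310)]
    P=np.array([atdepth(c,p) for p in rng]); q=P[(P[:,2]>0.097)&(P[:,2]<.113)]
    print(len(q),q.mean(0),cv2.minAreaRect((q[:,:2]*1000).astype(np.float32)))
st=status.read_state(); print(st)
E
```

```text
pegtop T [ 0.4985 -0.0854  0.105 ] [ 0.4986 -0.0855  0.1048]
pegtop S [ 0.4988 -0.0819  0.105 ] [ 0.4986 -0.0822  0.1059]
0.008 [378.2095 260.2909] [342.9854 325.0338]
0.052 [381.3702 259.0653] [343.7408 312.8688]
0.105 [385.5984 257.426 ] [344.7248 296.9504]
[[ 0.5203 -0.0527  0.05  ]
 [ 0.4756 -0.052   0.05  ]
 [ 0.5201 -0.1201  0.05  ]
 [ 0.4753 -0.1202  0.05  ]]
135 [ 0.499  -0.0861  0.1042] ((498.7093505859375, -86.55394744873047), (16.050214767456055, 26.417238235473633), 0.5398163199424744)
159 [ 0.4982 -0.0841  0.1039] ((499.0706787109375, -83.08464813232422), (26.474153518676758, 16.799697875976562), 88.86583709716797)
{'time_s': 1.0, 'joint_positions': array([ 61.6194,  30.222 ,  82.0882,   0.0011,  67.6878, -10.2281]), 'qvel': array([ 0.0111, -0.0165, -0.0254,  0.0045, -0.0842,  0.0168]), 'tau': array([  0.0001, -44.0016, -17.6988,   0.0633,   0.0504,  -0.    ]), 'position': array([0.1947, 0.5939, 0.2226]), 'tcp_rot': array([[-0.9502,  0.3116,  0.    ],
       [ 0.3116,  0.9502,  0.    ],
       [ 0.    ,  0.    , -1.    ]]), 'force': array([-0.0809, -0.2484,  0.8371]), 'moment': array([-0.0012, -0.0169, -0.0357]), 'opening': 0.997678150437743}
```

The crop shows the full-size handle standing in the green block at (0.4987, -0.0845), with yaw close to 0. I'll turn the tool so the jaws close along world x, then travel there at height.

Emit:
send_rows(
  moves=[
    [0,0,0,0,0,0.9,-1],
    [0,0,0,0,0,0.9,-1],
    [0,0,0,0,0,0.9,-1],
    [0,0,0,0,0,0.9,-1],
    [0,0,0,0,0,0.9,-1],
    [0,0,0,0,0,0.9,-1],
    [0,0,0,0,0,0.9,-1],
    [0,0,0,0,0,0.88,-1],
  ],
)

```text
time_s: 2.0
position: [0.1946, 0.5939, 0.2226]
tcp_rot: [[0.004, 1.0, -0.0], [1.0, -0.004, -0.0], [-0.0, -0.0, -1.0]]
force: [0.3, 0.2, 0.5]
opening: 0.999
```

Emit:
send_rows(
  moves=[
    [-1,0.45,0,0,0,0,-1],
    [-1,0.45,0,0,0,0,-1],
    [-1,0.45,0,0,0,0,-1],
    [-1,0.45,0,0,0,0,-1],
    [-1,0.45,0,0,0,0,-1],
    [-1,0.45,0,0,0,0,-1],
    [-1,0.45,0,0,0,0,-1],
    [-1,0.45,0,0,0,0,-1],
    [-1,0.45,0,0,0,0,-1],
    [-1,0.45,0,0,0,0,-1],
    [-1,0.45,0,0,0,0,-1],
    [-1,0.45,0,0,0,0,-1],
  ],
)

```text
time_s: 3.5
position: [0.3304, 0.2933, 0.2228]
tcp_rot: [[-0.001, 1.0, 0.001], [1.0, 0.001, 0.0], [0.0, 0.001, -1.0]]
force: [-0.0, -0.2, 0.3]
opening: 1.001
```

Emit:
send_rows(
  moves=[
    [-1,0.45,0,0,0,0,-1],
    [-1,0.45,0,0,0,0,-1],
    [-1,0.45,0,0,0,0,-1],
    [-1,0.45,0,0,0,0,-1],
    [-1,0.45,0,0,0,0,-1],
    [-1,0.45,0,0,0,0,-1],
    [-1,0.45,0,0,0,0,-1],
    [-1,0.45,0,0,0,0,-1],
    [-1,0.45,0,0,0,0,-1],
    [-1,0.45,0,0,0,0,-1],
    [-1,0.45,0,0,0,0,-1],
    [-1,0.45,0,0,0,0,-1],
  ],
)

```text
time_s: 5.0
position: [0.4657, -0.0068, 0.2228]
tcp_rot: [[-0.001, 1.0, 0.001], [1.0, 0.001, -0.0], [-0.0, 0.001, -1.0]]
force: [0.2, 0.1, 0.3]
opening: 1.0
```

Emit:
send_rows(
  moves=[
    [-1,0.45,0,0,0,0,-1],
    [-1,0.45,0,0,0,0,-1],
    [-1,0.45,0,0,0,0,-1],
    [0,0,0,0,0,0,-1],
    [0,0,0,0,0,0,-1],
  ],
)

```text
time_s: 5.62
position: [0.4983, -0.0803, 0.2224]
tcp_rot: [[-0.001, 1.0, -0.001], [1.0, 0.001, 0.001], [0.001, -0.001, -1.0]]
force: [0.9, -0.4, -0.8]
opening: 1.001
```

```bash
python3 -c "
from h import *
s=status.read_state();print(s['time_s'],s['position'],s['tcp_rot'],s['force'])
p=s['position'];print((-0.0845-p[0+1])/.025,(0.4987-p[0])/.025,(p[2]-.068)/.025)"
```

```text
5.625 [ 0.49830984 -0.08025096  0.22239578] [[-6.79535166e-04  9.99999180e-01 -1.08545985e-03]
 [ 9.99999453e-01  6.80397510e-04  7.94278994e-04]
 [ 7.95016887e-04 -1.08491951e-03 -9.99999095e-01]] [ 0.85955071 -0.36421963 -0.80342547]
-0.16996145944134955 0.015606354831416702 6.175831280770516
```

Descend and grip.

Emit:
send_rows(
  moves=[
    [-0.17,0.015,0.8,0,0,0,-1],
    [0,0,0.8,0,0,0,-1],
    [0,0,0.8,0,0,0,-1],
    [0,0,0.8,0,0,0,-1],
    [0,0,0.8,0,0,0,-1],
    [0,0,0.8,0,0,0,-1],
    [0,0,0.7,0,0,0,-1],
    [0,0,0.7,0,0,0,-1],
    [0,0,0,0,0,0,-1],
  ],
)

```text
time_s: 6.75
position: [0.498, -0.0837, 0.0668]
tcp_rot: [[-0.002, 1.0, -0.003], [1.0, 0.002, 0.001], [0.001, -0.003, -1.0]]
force: [0.1, -0.3, 0.1]
opening: 1.001
```

```bash
python3 - <<'E'
from h import *
s=status.read_state();print(s['time_s'],s['position'],s['force'])
t=vision.capture('top'); s=vision.capture('side')
a=cv2.resize(t['img'][222:302,340:450],None,fx=5,fy=5,interpolation=cv2.INTER_CUBIC)
b=cv2.resize(s['img'][230:360,280:410],None,fx=4,fy=4,interpolation=cv2.INTER_CUBIC)
cv2.imwrite('pics/ct1.png',a[:,:,::-1]);cv2.imwrite('pics/cs1.png',b[:,:,::-1])
E
```

```text
6.75 [ 0.49798139 -0.08370532  0.06676312] [ 0.11482709 -0.27310486  0.08775449]
```

View pics/cs1.png

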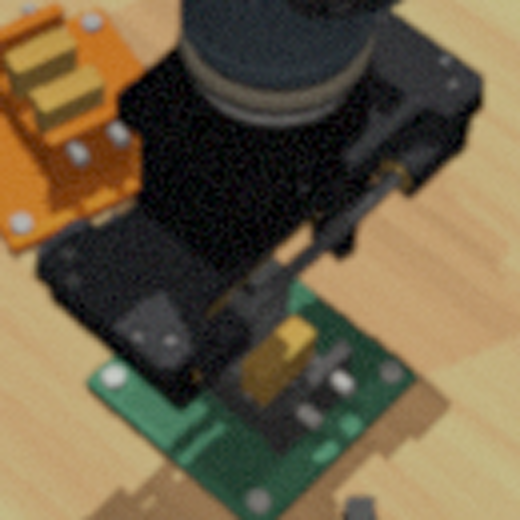

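View pics/ct1.png

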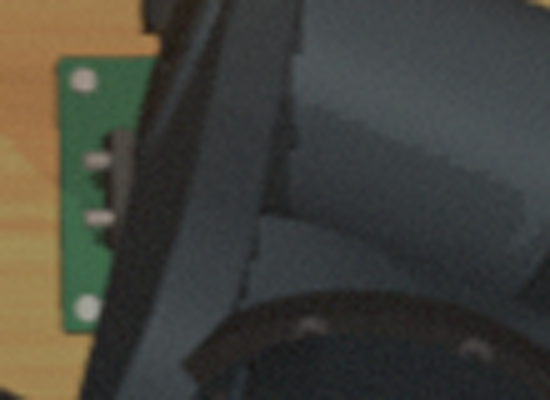

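The open jaws straddle the handle: side crop around (290,290), with the right-hand cheek visible and nothing touching. Closing now.

Emit:
send_rows(
  moves=[
    [0,0,0,0,0,0,1],
    [0,0,0,0,0,0,1],
    [0,0,0,0,0,0,1],
    [0,0,0,0,0,0,1],
    [0,0,0,0,0,0,1],
    [0,0,0,0,0,0,1],
    [0,0,0,0,0,0,1],
    [0,0,0,0,0,0,1],
  ],
)

```text
time_s: 7.85
position: [0.4993, -0.0851, 0.0675]
tcp_rot: [[-0.001, 1.0, -0.0], [1.0, 0.001, 0.0], [0.0, -0.0, -1.0]]
force: [-0.6, 0.9, -0.2]
opening: 0.179
```

Emit:
send_rows(
  moves=[
    [0.104,0,0.002,0,-0.25,0,1],
    [0.104,0,0.002,0,-0.25,0,1],
    [0.104,0,0.002,0,-0.25,0,1],
    [0.104,0,0.002,0,-0.25,0,1],
    [0,0,0,0,0,0,1],
  ],
)

```text
time_s: 8.48
position: [0.4999, -0.0761, 0.0674]
tcp_rot: [[-0.004, 1.0, 0.001], [0.984, 0.004, -0.177], [-0.177, -0.0, -0.984]]
force: [-1.1, -7.3, 2.7]
opening: 0.181
```

```bash
cat > look.py <<'E'
from h import *
import sys
s=status.read_state();print(s['time_s'],s['position'],s['force'],s['moment'])
n=sys.argv[1]
s=vision.capture('side')
b=cv2.resize(s['img'][270:360,290:390],None,fx=6,fy=6,interpolation=cv2.INTER_CUBIC)
b=cv2.convertScaleAbs(b,alpha=1.5,beta=15)
cv2.imwrite('pics/%s.png'%n,b[:,:,::-1])
E
python3 look.py l1
```

```text
8.475 [ 0.49986364 -0.07613635  0.06737848] [-1.06707376 -7.2652673   2.68186969] [-1.4674708   0.31685194 -0.04143347]
```

View pics/l1.png

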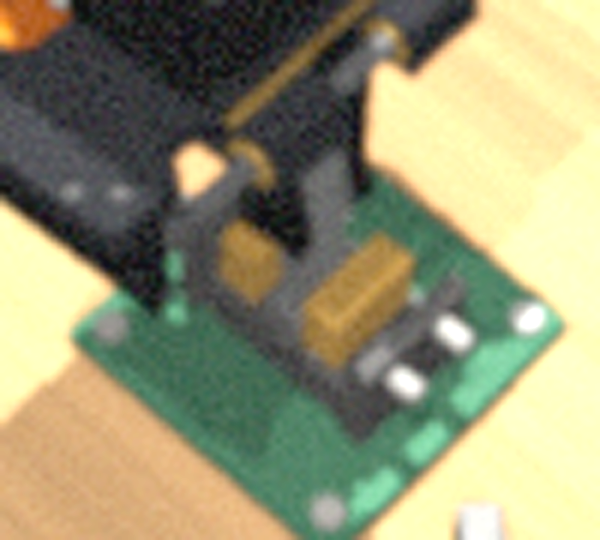

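The left cheek at (250,265) is being pushed towards the left wall, and the force is moderate. I'll lean further.

Emit:
send_rows(
  moves=[
    [0.104,0,0.002,0,-0.25,0,1],
    [0.104,0,0.002,0,-0.25,0,1],
    [0,0,0,0,0,0,1],
    [0,0,0,0,0,0,1],
  ],
)

```text
time_s: 9.02
position: [0.5, -0.074, 0.0673]
tcp_rot: [[-0.004, 1.0, -0.001], [0.964, 0.003, -0.266], [-0.266, -0.002, -0.964]]
force: [-1.8, -16.5, 5.7]
opening: 0.182
```

```bash
python3 look.py l2
```

```text
9.025 [ 0.49998775 -0.07402569  0.0672867 ] [ -1.80340489 -16.46092565   5.70216436] [-2.79662026  0.39029006 -0.06896371]
```

View pics/l2.png

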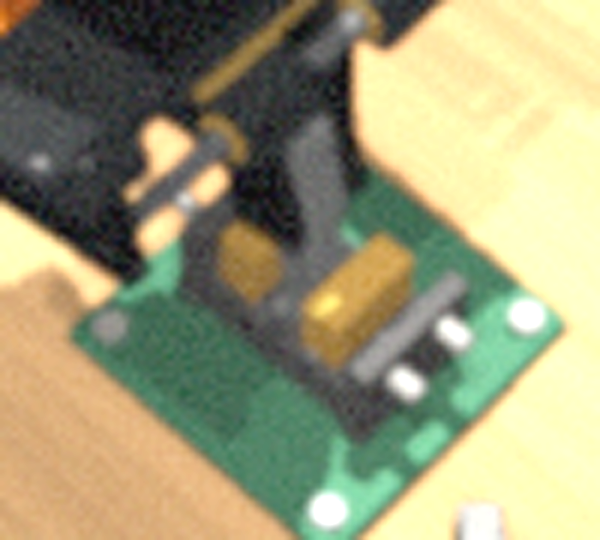

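```bash
cat > ck.py <<'E'
from h import *
np.set_printoptions(precision=4,suppress=True)
s=vision.capture('side')
hsv=cv2.cvtColor(s['img'],cv2.COLOR_RGB2HSV)
P=[]
for y in range(290,345):
    for x in range(318,368):
        h,S,v=hsv[y,x]
        if 12<h<32 and S>110:
            p=atdepth(s,(x,y)); P.append(p)
P=np.array(P); 
for lab,sel in(('L',P[:,1]>-.084),('R',P[:,1]<-.084)):
    q=P[sel]; t=q[(q[:,2]>.046)&(q[:,2]<.058)]
    print(lab,len(q),'y',np.percentile(q[:,1],[2,50,98]),'top',len(t),np.percentile(t[:,1],[2,50,98]) if len(t) else '',np.percentile(q[:,2],[2,98]))
np.save('lastP.npy',P)
E
python3 ck.py
python3 - <<'E'
import cv2
a=cv2.imread('pics/side0.png')[270:360,290:390]
b=cv2.convertScaleAbs(cv2.resize(a,None,fx=6,fy=6,interpolation=cv2.INTER_CUBIC),alpha=1.5,beta=15)
cv2.imwrite('pics/l0.png',b)
E
```

```text
L 305 y [-0.0834 -0.0659 -0.0029] top 49 [-0.0714 -0.0652 -0.0457] [-0.0019  0.1631]
R 247 y [-0.1363 -0.0987 -0.0848] top 145 [-0.1038 -0.0974 -0.0906] [-0.0008  0.1617]
```

View pics/l0.png

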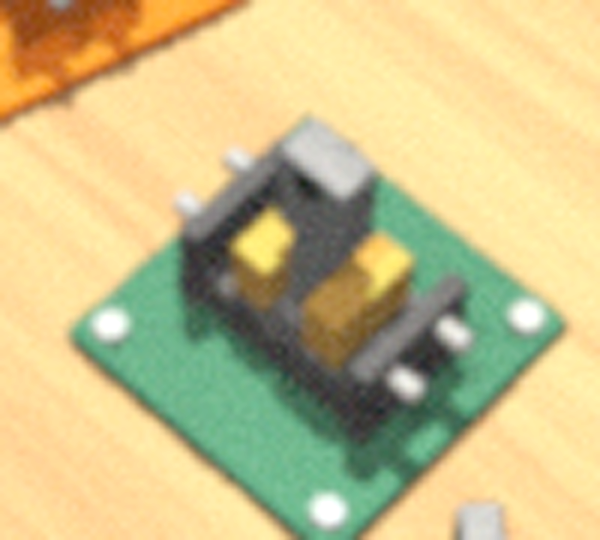

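The left cheek has shifted about 5 mm: its top centre is at y -0.0652, against -0.0705 when closed. The right cheek is unchanged. I'll now rock to the other side.

Emit:
send_rows(
  moves=[
    [-0.104,0,0.002,0,0.25,0,1],
    [-0.104,0,0.002,0,0.25,0,1],
    [-0.104,0,0.002,0,0.25,0,1],
    [-0.104,0,0.002,0,0.25,0,1],
    [-0.104,0,0.002,0,0.25,0,1],
    [-0.104,0,0.002,0,0.25,0,1],
    [-0.104,0,0.002,0,0.25,0,1],
    [-0.104,0,0.002,0,0.25,0,1],
    [-0.104,0,0.002,0,0.25,0,1],
    [-0.104,0,0.002,0,0.25,0,1],
    [0,0,0,0,0,0,1],
  ],
)

```text
time_s: 10.5
position: [0.4988, -0.0935, 0.0667]
tcp_rot: [[0.003, 1.0, -0.001], [0.984, -0.002, 0.179], [0.179, -0.002, -0.984]]
force: [1.7, 5.8, 1.0]
opening: 0.185
```

Emit:
send_rows(
  moves=[
    [-0.104,0,0.002,0,0.25,0,1],
    [-0.104,0,0.002,0,0.25,0,1],
    [0,0,0,0,0,0,1],
    [0,0,0,0,0,0,1],
  ],
)

```text
time_s: 11.0
position: [0.4983, -0.095, 0.0664]
tcp_rot: [[0.002, 1.0, -0.003], [0.963, -0.002, 0.269], [0.269, -0.003, -0.963]]
force: [3.7, 13.8, 5.3]
opening: 0.184
```

```bash
python3 look.py l3; python3 ck.py
```

```text
11.0 [ 0.49834604 -0.09497166  0.06644735] [ 3.73089229 13.84732156  5.31711128] [ 2.05891635 -0.70628798 -0.13930433]
L 47 y [-0.0829 -0.0089  0.0037] top 0  [-0.0022  0.1618]
R 58 y [-0.154  -0.1445 -0.0844] top 0  [0.0019 0.2342]
```

View pics/l3.png

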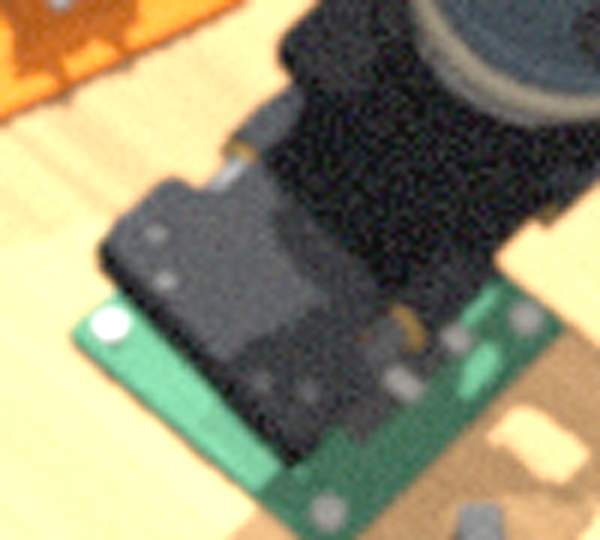

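The gripper hides the cheeks here. I'll lean one notch more, then come back upright and check.

Emit:
send_rows(
  moves=[
    [-0.104,0,0.002,0,0.25,0,1],
    [0,0,0,0,0,0,1],
    [0,0,0,0,0,0,1],
  ],
)

```text
time_s: 11.48
position: [0.4983, -0.0957, 0.0663]
tcp_rot: [[0.003, 1.0, -0.003], [0.949, -0.002, 0.315], [0.315, -0.004, -0.949]]
force: [4.5, 17.0, 6.3]
opening: 0.185
```

Emit:
send_rows(
  moves=[
    [0.104,0,0.002,0,-0.25,0,1],
    [0.104,0,0.002,0,-0.25,0,1],
    [0.104,0,0.002,0,-0.25,0,1],
    [0.104,0,0.002,0,-0.25,0,1],
    [0.104,0,0.002,0,-0.25,0,1],
    [0.104,0,0.002,0,-0.25,0,1],
    [0.104,0,0.002,0,-0.25,0,1],
    [0,0,0,0,0,0,1],
    [0,0,0,0,0,0,1],
  ],
)

```text
time_s: 12.6
position: [0.4989, -0.0847, 0.0676]
tcp_rot: [[-0.001, 1.0, -0.001], [1.0, 0.001, 0.001], [0.001, -0.001, -1.0]]
force: [-0.5, 1.7, 0.9]
opening: 0.181
```

```bash
python3 look.py l4; python3 ck.py
```

```text
12.6 [ 0.49892288 -0.08473183  0.06763882] [-0.45520273  1.72468832  0.89557323] [ 0.30855469  0.18390576 -0.04051981]
L 48 y [-0.0835 -0.0735 -0.0609] top 5 [-0.0696 -0.0665 -0.0633] [-0.0027  0.0745]
R 329 y [-0.1227 -0.1059 -0.087 ] top 145 [-0.1084 -0.1023 -0.0946] [0.0016 0.1845]
```

View pics/l4.png

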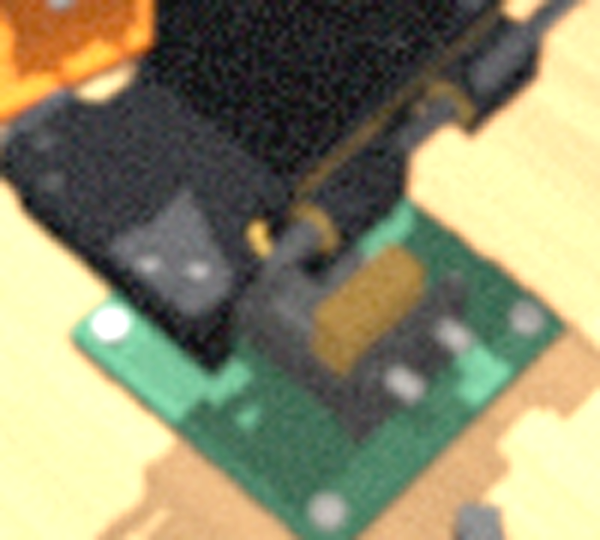

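The right cheek's top centre moved from y -0.0974 to -0.1023, about 5 mm, so both cheeks have opened. Lifting a little first to test it.

Emit:
send_rows(
  moves=[
    [0,0,-0.1,0,0,0,1],
    [0,0,-0.1,0,0,0,1],
    [0,0,-0.1,0,0,0,1],
    [0,0,-0.1,0,0,0,1],
    [0,0,-0.1,0,0,0,1],
    [0,0,0,0,0,0,1],
  ],
)

```text
time_s: 13.45
position: [0.4995, -0.0849, 0.0809]
tcp_rot: [[-0.001, 1.0, 0.001], [1.0, 0.001, 0.0], [0.0, 0.001, -1.0]]
force: [-0.7, 1.5, -1.5]
opening: 0.182
```

The load is only the peg's weight, and the shoulders have passed the cheeks' underside. Continuing.

Emit:
send_rows(
  moves=[
    [0,0,-0.15,0,0,0,1],
    [0,0,-0.2,0,0,0,1],
    [0,0,-0.2,0,0,0,1],
    [0,0,-0.2,0,0,0,1],
    [0,0,-0.2,0,0,0,1],
    [0,0,-0.2,0,0,0,1],
    [0,0,-0.2,0,0,0,1],
    [0,0,-0.2,0,0,0,1],
    [0,0,-0.15,0,0,0,1],
    [0,0,-0.1,0,0,0,1],
    [0,0,0,0,0,0,1],
    [0,0,0,0,0,0,1],
  ],
)

```text
time_s: 14.95
position: [0.4993, -0.0851, 0.1251]
tcp_rot: [[-0.001, 1.0, -0.0], [1.0, 0.001, 0.0], [0.0, -0.0, -1.0]]
force: [0.6, -0.2, -2.4]
opening: 0.181
```

```bash
python3 look.py l5; python3 ck.py; python3 - <<'E'
from h import *
np.set_printoptions(precision=4,suppress=True)
for cam in('side','top'):
    c=vision.capture(cam); save(c,cam+'5')
    for n in('peg_foot','peg_grip','block_top'):
        for r in models.landmark_of(cam,n): print(cam,n,np.round(r['point'],1),round(r['confidence'],2),atdepth(c,r['point']))
    print('exp',[proj(c,[.499,-.0845,z]) for z in(.052,.066)])
E
```

```text
14.95 [ 0.49927312 -0.08507342  0.12511283] [ 0.5854311  -0.15816852 -2.37007024] [-0.14850161  0.07316507 -0.03835166]
L 232 y [-0.0805 -0.0653 -0.0483] top 94 [-0.0715 -0.0639 -0.0527] [-0.0022  0.054 ]
R 251 y [-0.122  -0.1039 -0.0899] top 146 [-0.1081 -0.1018 -0.0944] [0.007  0.2128]
side peg_foot [344.2 306.7] 0.5 [ 0.4934 -0.0884  0.0844]
side peg_foot [367.3 378.6] 0.47 [ 0.45   -0.1857  0.0099]
side peg_grip [372.4 367.8] 0.82 [ 0.4522 -0.1907  0.0578]
side peg_grip [344.4 281.5] 0.59 [ 0.463  -0.111   0.2188]
side peg_grip [187.5 227.6] 0.52 [0.4252 0.2734 0.0508]
side peg_grip [203.7 173.4] 0.16 [0.5578 0.3983 0.021 ]
side block_top [297.5 247.9] 0.8 [0.5415 0.0767 0.0537]
side block_top [342.2 311.9] 0.64 [ 0.4878 -0.0893  0.0748]
side block_top [409.3 423.2] 0.56 [ 0.4258 -0.2917  0.0461]
exp [array([344.1409, 312.8629]), array([344.3974, 308.7988])]
top peg_foot [426.5 282.1] 0.52 [ 0.453  -0.1113  0.2945]
top peg_grip [436.4 283.3] 0.46 [ 0.4524 -0.1806  0.0762]
top block_top [294.6 236.3] 0.96 [0.5474 0.082  0.0037]
top block_top [379.5 256.5] 0.94 [ 0.4766 -0.0181  0.4983]
exp [array([381.6291, 258.8006]), array([382.7023, 258.3819])]
```

View pics/l5.png

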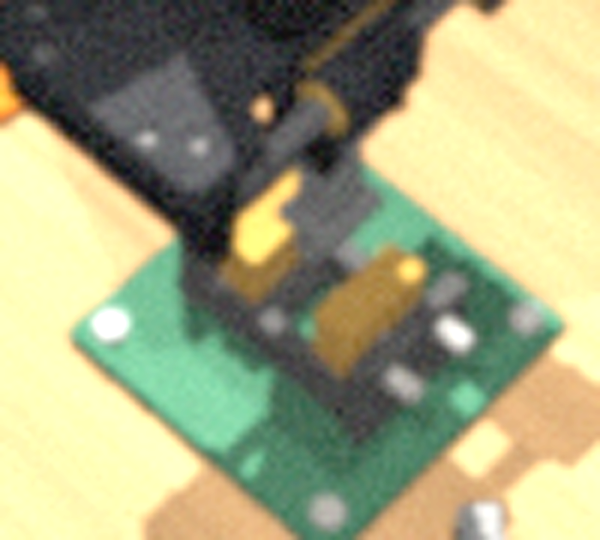

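View pics/side5.png

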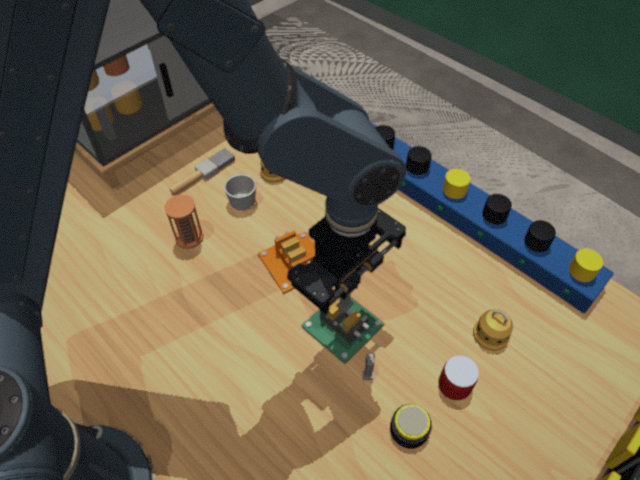

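Both cheeks are open and the peg has come out. I'll overlay an upright peg model on the picture to check tilt and height.

```bash
cat > ov.py <<'E'
from h import *
import sys
zf=float(sys.argv[1]); tilt=float(sys.argv[2]); n=sys.argv[3]
s=vision.capture('side'); st=status.read_state(); p=st['position']
x0,y0,f=315,280,12
im=cv2.resize(s['img'][y0:y0+45,x0:x0+60],None,fx=f,fy=f,interpolation=cv2.INTER_CUBIC)
im=cv2.convertScaleAbs(im,alpha=1.8,beta=25)[:,:,::-1].copy(); raw=im.copy()
g=np.array([p[0],p[1]+.001,zf+.077])
c,sn=np.cos(tilt),np.sin(tilt); R=np.array([[1,0,0],[0,c,-sn],[0,sn,c]])
def box(wx,wy,a,b,col):
    v=[]
    for z in(a,b):
        for sx,sy in((-1,-1),(1,-1),(1,1),(-1,1)):
            q=proj(s,g+R@np.array([sx*wx/2,sy*wy/2,z-.077])); v.append(((q-[x0,y0]+.5)*f).astype(int))
    for i in range(4):
        for a_,b_ in((i,(i+1)%4),(i+4,(i+1)%4+4),(i,i+4)): cv2.line(im,tuple(map(int,v[a_])),tuple(map(int,v[b_])),col,1)
box(.024,.008,0,.011,(0,0,255)); box(.024,.020,.011,.017,(255,0,255)); box(.016,.012,.017,.057,(0,255,255))
cv2.imwrite('pics/%s.png'%n,im); cv2.imwrite('pics/%sr.png'%n,raw); print(p,g)
E
python3 ov.py 0.066 0 o1
```

```text
[ 0.49935557 -0.08509418  0.12521015] [ 0.49935557 -0.08409418  0.143     ]
```

View pics/o1.png

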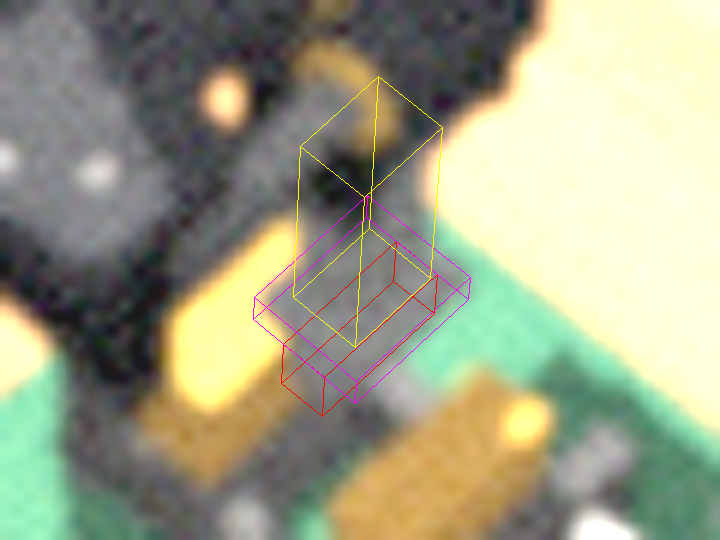

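View pics/o1r.png

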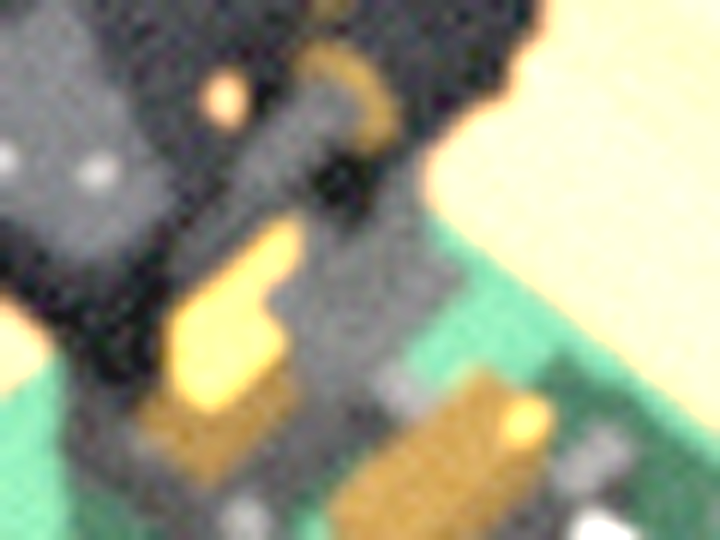

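The upright model matches the picture: the shoulder's lower-right edge agrees to within 1 native pixel near (440,320) in the crop, so tilt is about 0.03 rad or less. The foot is about 14 mm above the cheeks. Last stillness check, then handing in.

Emit:
send_rows(
  moves=[
    [0,0,0,0,0,0,1],
    [0,0,0,0,0,0,1],
    [0,0,0,0,0,0,1],
    [0,0,0,0,0,0,1],
  ],
)

```text
time_s: 16.0
position: [0.4994, -0.0851, 0.1252]
tcp_rot: [[-0.001, 1.0, -0.0], [1.0, 0.001, 0.0], [0.0, -0.0, -1.0]]
force: [-0.3, 0.8, -2.6]
opening: 0.182
```

```bash
python3 ov.py 0.066 0 o2; python3 -c "
from h import *
s=status.read_state();print(s['time_s'],s['position'],abs(s['qvel']).max(),s['force'])
a=cv2.imread('pics/o1r.png').astype(int);b=cv2.imread('pics/o2r.png').astype(int);print('imgdiff',abs(a-b).mean())
print(bot.hand_in())"
```

```text
[ 0.49936831 -0.08510731  0.12522859] [ 0.49936831 -0.08410731  0.143     ]
16.05 [ 0.49936831 -0.08510731  0.12522859] 0.11250926997912385 [ 0.15312825 -1.09226811 -2.55098833]
imgdiff 4.950667866941015
the job is handed in; nothing more can be done
None
```

The peg is free. I handed in with it held upright and still over the green block, its foot about 14 mm above the brass cheeks, at 16 s.

I gripped the handle across its flats and leaned the hand 15° towards the +y cheek, then 17.5° towards the -y cheek. I came back upright and lifted straight out. The highest force reading I saw while rocking was about 18 N.

**Last checks:**
- **Cheeks:** both measured about 5 mm out in the side camera.
- **Lift:** only about the peg's weight showed on the wrist, with no catching on the way up.
- **Pose:** an overlay of an upright peg model matched the side picture to about a pixel, which means a tilt of roughly 0.03 rad or less.
- **Bench:** nothing else looked moved in the side picture, though I did not measure each item.

**Weaker or disagreeing checks:** the arm hid the peg from the top camera, so the final height and tilt rest on the side view alone. The networks' `peg_foot` point in that view agreed in pixel position, but its depth reading landed higher up the peg, so I relied on the overlay instead.

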